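# Put the wet cell cap away in the covered drip well

### The arm

A 6-joint arm with a two-finger parallel gripper is mounted at the origin on the work surface. World frame = base frame: x ahead of the robot, y to its left, z up, the work surface at z = 0. Lengths are in m, angles in rad, forces in N, time in s.
With the tool pointing down it reaches from about 0.375 to 0.9 m from the base axis. Payload 3.1 kg.
Tool frame: the origin (TCP) lies at the centre of the arm's flange, where the gripper is bolted on; the fingertips stand 182 mm ahead of it and the grasp point (between the pads) lies 164 mm ahead of it; z points along the fingers, y is the line along which they close (so a half turn about z gives the same grasp; the last joint's range is limited). The gripper opens to 87 mm and grips with 3 to 60 N. Pads are 19 mm wide; open, the fingers measure 117 mm over their backs; the gripper's body (75 mm by 190 mm) begins 51 mm behind the grasp point.
Start: joints at [-1.345, 0.527, 1.433, -0, 1.181, -0.178], TCP at [0.246, -0.574, 0.405] pointing down, gripper open.
Joint ranges: [-3.08, 3.08], [-0.75, 2.2], [0.22, 2.44], [-1.43, 4.57], [0, 2.65], [-2.85, 2.85]. Speed limits (rad/s): [2.79, 2.79, 3.14, 3.14, 3.14, 3.14].

### API

Orientations are given as a unit quaternion [x, y, z, w].
In Python, from rig import * gives the robot as it stands.
- The arm moves only by the tool move_arm, never from a script. Its argument "commands" is a list that holds one entry, the list of rows, each a list of 6 numbers: the shift along the tool's x, y, z in units of 40 mm (1.0 is 40 mm), then the turn, a rotation vector about the tool's x, y, z in rad. A call has 1 to 12 rows; each row is the pose to reach, as a shift and turn from the pose commanded when the call began, along the tool's axes at that moment; what a row does not reach only later rows make up. A row lasts 1/8 s, in which the tool goes at most 62.5 mm and 10.7 degrees, less where a joint would pass 70% of its speed; a pose out of reach is approached as far as the arm can. A call with a gripper value outside its range is refused whole. "claw" is the closure, from -1 (fully open) to 1 (shut), so that 0 is half open, set as the call begins (left out, the last holds). The fingers move at their own pace and stop on an object; "squeeze" is the grip in N (left out, the last holds). Time passes only in rows, so rows that repeat a pose let the fingers close. It gives the time, the measured TCP pose, the force, the opening and the grip force at its end, in the units of the state.
- get_obs(): the state, without advancing time (a new reading comes with each control period).
- camera(name): name is "scene" or "top"; returns a dict with "pixels" (400x640x3 uint8, blue, green, red), "range_z" (400x640 float32, m along the optical axis (not along the pixel's ray), 0 where there is no reading), "camera_matrix" (3x3 intrinsics, pixels), "D" ([k1, k2, p1, p2, k3] as OpenCV has them; the pictures are not rectified), "extrinsics" (4x4, takes a point from world to camera coordinates). Camera axes: x right, y up, looking along -z (the intrinsics and any distortion apply to the point x, -y, -z); pixel columns grow to the right and rows downward; lengths in m; the calibration is good to about 2 mm. A picture is of the moment at which its call begins.
- hand_in(): hands the job in; it is judged then, once.
The state is a dict: "time": time; "q": joint angles; "joint_velocities": joint speeds; "joint_torque": joint torques, N m; "position": TCP position; "tool_rot": TCP orientation; "ft_force": force on the tool from outside, world axes, zero at the start; "moment": the same for the moment, N m; "grip_width": finger opening in m; "grip_force": force on a finger pad.
Only numpy, scipy, OpenCV 4.12 (cv2) and the standard library are available. Lean on these libraries where they do the work, as an engineer would, in place of code of your own. Each camera call takes 0.05 s, during which the arm holds its last target. There are 200 camera calls.

### The job

Lift the recessed hatch of the blue drip well off its seat and slide it along its channels until the well is fully open, then push the acid-wet pale green cell cap along the loading shelf into the well without picking it up. Finally slide the hatch back and let it down flat and flush in its seat, with the cap shut inside. Leave the two black packs, the red tester and the scoop where they are.

Things in the scene. Friction and masses are not known exactly. Their poses are not given: they have to be found in the camera images.
- drip_well: Blue bench-top drip well, fixed, 140 (x) by 370 (y) by 110 mm high, turned up to 0.3 rad; origin on the board under the well's middle, z up. Along its y: loading shelf from -185 to -57.5, hatch seat over the well from -57.5 to 57.5, parking deck from 57.5 to 178, then a 20 mm high end stop. Shelf and deck are 85 mm above the board. Seat and channels: see their points.
- seat_center (a point): Centre of the recessed seat, 75 mm above the board, 10 mm below shelf and deck: a ledge 120 (x) by 115 (y) mm around the well opening of 96 (x) by 90 (y) mm, centred here. The well's floor is 6 mm above the board. Axes as the drip well's.
- park_center (a point): Middle of the parking deck top, 118 mm along the drip well's +y from the seat, 85 mm above the board. Dark channels (walls at x = +-60 mm) run on both sides from the seat's -y end to the end stop; their lips, undersides 105 and tops 110 mm above the board, leave a gap 100 mm wide. Posts at their -y ends keep the hatch off the loading shelf.
- shelf_center (a point): Middle of the loading shelf top, 121 mm along the drip well's -y from the seat, 85 mm above the board. Two steel fences 12 mm high stand along y, 76 mm apart inside; the shelf's -y end is open.
- hatch_grip (a point): Centre of the orange handle bar of the aluminium hatch: 70 (its x) by 12 (y) by 16 mm high, on two posts 60 mm apart, 26 mm clear above the plate. The loose plate is 116 (x) by 108 (y) by 10 mm, in all 0.27 to 0.53 kg. Axes x, y as the drip well's when seated, z up. Seated, this point is 119 mm above the board, midway over the seat.
- hatch_bottom (a point): Centre of the hatch's underside, 44 mm below the handle bar's centre. Seated it is 75 mm above the board. The hatch slides along y only when raised at least 10 mm; the channel lips stop it at 20 mm. Parked on the deck it is 85 mm up; the well is fully open when it is more than 105 mm towards the drip well's +y from the seat; the end stop allows about 123 mm.
- cap_center (a point): Centre (half-way up) of the pale green cell cap, a stepped disc 52 mm in diameter (38 mm at the top) and 24 mm high, 35 to 70 g, standing on the loading shelf between the fences; loose. Pushed over the shelf's end it drops through the open well to its floor, in any attitude.
- pack_a_center (a point): Centre of a black e-bike pack, 300 by 85 by 75 mm, long along its x, lying on the board to the robot's left. Bystander.
- pack_b_center (a point): Centre of the other black e-bike pack, 300 by 85 by 75 mm, long along its x, lying beyond the well. Bystander.
- tester_center (a point): Centre of the red plastic tester, 75 (x) by 135 (y) by 36 mm, lying on the board to the robot's right. Bystander.
- scoop_center (a point): A point 18 mm above the board near the back of the cast aluminium scoop's tray; the scoop is 211 (x) by 90 by 42 mm, its handle towards its -x (to 116 mm), its mouth to +x (to 95 mm). On the board to the robot's right. Bystander.
- hatch: The hatch itself; the same frame as its underside centre (hatch_bottom).
- cap: The cell cap itself; origin at the centre of its underside.
Things that resemble listed ones, but are neither listed nor needed, are in the scene too. What is shaped like the hatch but pink, turquoise or yellow is not meant.

How it is judged:
By the outcome, as a careful person would: the job done as asked, in the order asked, and still so for the second after the job is handed in, with the robot touching nothing.
It also fails if it takes over 54 s, if anything falls off the work surface, if the arm or the gripper's body presses on something with over 40 N, if the wrist force passes 120 N, or if a joint passes its speed limit or range.

## Working session

There is one attempt and no reset: what is moved stays moved. The work goes in short steps, Python scripts to look and compute and a tool call to move; the robot and the scene stay as the last step left them, time stands still between calls to the robot, and variables do not carry over. Pictures are saved under pics/ and viewed, at most 10 in all, crops included, and the job is handed in when it is done.

Besides the shell and the picture viewer there is one more tool, called after "Call:" as name([rows], argument=value, ...), one row to a line, values as JSON. move_arm: Moves the arm, as the interface text tells. Its arguments: {"type":"object","properties":{"commands":{"type":"array","items":{"type":"array","items":{"type":"array","items":{"type":"number"}}}},"claw":{"type":"number"},"squeeze":{"type":"number"}},"required":["commands"]}

```bash
mkdir -p pics; python3 - <<'E'
from rig import *
import cv2,numpy as np
o=get_obs();print(o)
for n in("scene","top"):
    c=camera(n);cv2.imwrite(f"pics/{n}0.png",c["pixels"]);np.savez(f"{n}0.npz",**c)
    print(n,c["camera_matrix"],c["D"],c["extrinsics"])
E
```

```text
{'time': 0.0, 'q': array([-1.34450447e+00,  5.28465020e-01,  1.43389710e+00, -1.37241210e-05,
        1.18140194e+00, -1.78487639e-01]), 'joint_velocities': array([ 0.00150274,  0.00026084, -0.0010313 ,  0.00097669,  0.00124701,
        0.0003973 ]), 'joint_torque': array([ 4.85792407e-04, -4.40042245e+01, -1.76594102e+01,  6.35052030e-02,
        5.83804341e-02, -1.59713891e-04]), 'position': array([ 0.24608946, -0.57413909,  0.40377357]), 'tool_rot': array([ 9.79587908e-01,  2.01013315e-01, -3.22918061e-05, -1.08523990e-03]), 'ft_force': array([ 0.00622388, -1.18042219, -0.57781167]), 'moment': array([ 0.01532465, -0.01944214,  0.02805644]), 'grip_force': 0.0, 'grip_width': 0.08693053376368362}
scene [[394.72366093   0.         320.30347827]
 [  0.         394.72366093 199.30093056]
 [  0.           0.           1.        ]] [-0.06799508  0.          0.          0.          0.        ] [[ 0.07415002  0.9972419   0.00321969 -0.04047809]
 [-0.82927535  0.05986696  0.55562428  0.38173141]
 [ 0.55389906 -0.04386956  0.83142726 -1.6705917 ]
 [ 0.          0.          0.          1.        ]]
top [[475.07627158   0.         313.0778786 ]
 [  0.         475.07627158 200.57415512]
 [  0.           0.           1.        ]] [-0.05258233  0.          0.          0.          0.        ] [[-0.0043299  -0.99992976 -0.01103306  0.03442734]
 [ 0.99818077 -0.0049853   0.06008574 -0.56024505]
 [-0.06013652 -0.01075282  0.99813224 -1.34240691]
 [ 0.          0.          0.          1.        ]]
```

View pics/scene0.png

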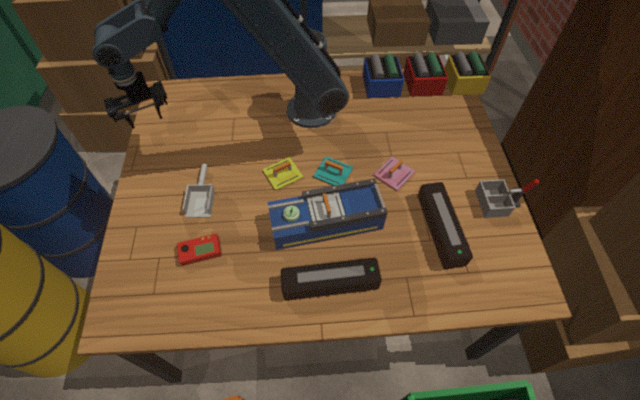

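View pics/top0.png

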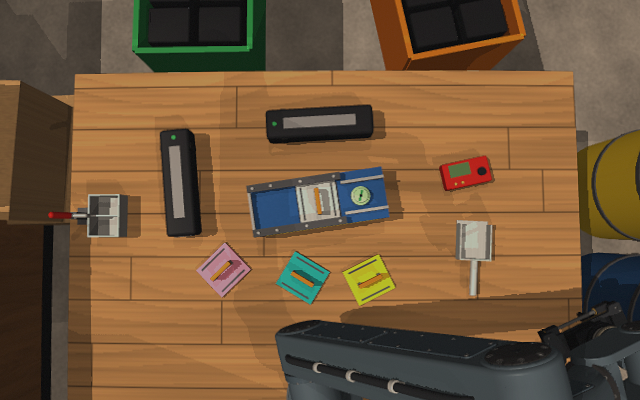

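The top view shows the well spanning (248,208)–(388,190), the aluminium hatch with its orange bar at (318,200) and the cap at (361,196). The look-alikes are pink (224,269), turquoise (303,277) and yellow (369,279), all loose on the board. The one at (318,200) fits because it is aluminium and seated in the blue well. I'll confirm it in a crop.

```bash
cat > h.py <<'E'
import cv2,numpy as np
def cloud(c):
    K,D,E=c["camera_matrix"],c["D"],c["extrinsics"]
    v,u=np.mgrid[0:400,0:640]
    n=cv2.undistortPoints(np.stack([u.ravel(),v.ravel()],1).astype(np.float64)[:,None],K,D)[:,0]
    d=c["range_z"].ravel().astype(float)
    P=np.stack([n[:,0]*d,-n[:,1]*d,-d],1)
    W=(P-E[:3,3])@E[:3,:3]
    W[d==0]=np.nan
    return W.reshape(400,640,3)
E
python3 - <<'E'
from h import *
for n in("top","scene"):
    c=np.load(n+"0.npz");W=cloud(c);px=c["pixels"]
    hsv=cv2.cvtColor(px,cv2.COLOR_BGR2HSV);H,S,V=[hsv[...,i].astype(int) for i in range(3)]
    z=W[...,2];x=W[...,0];y=W[...,1]
    print("board z",np.nanmedian(z[150:160,400:420]) if n=="top" else np.nanmedian(z[300:320,200:260]))
    box=(x>.45)&(x<.8)&(y>-.3)&(y<.35)
    well=box&(z>.06)&(z<.115)
    blue=box&(H>100)&(H<125)&(S>110)&(z>.06)
    r=cv2.minAreaRect(W[blue][:,:2].astype(np.float32));print("blue",r,blue.sum())
    r=cv2.minAreaRect(W[box&(z>.1)&(z<.113)&(S<100)][:,:2].astype(np.float32));print("lips",r)
    o=box&(H>5)&(H<22)&(S>150)&(z>.105)&(z<.14);p=W[o]
    print("bar",o.sum(),p.mean(0),cv2.minAreaRect(p[:,:2].astype(np.float32)), np.nanpercentile(p[:,2],[5,50,95]))
    g=box&(H>30)&(H<85)&(S>25)&(V>120)&(z>.09)&(z<.13);p=W[g]
    print("cap",g.sum(),p.mean(0),cv2.minEnclosingCircle(p[p[:,2]>.1][:,:2].astype(np.float32)),np.percentile(p[:,2],[5,50,95]))
c=np.load("top0.npz")["pixels"]
cv2.imwrite("pics/crop1.png",cv2.resize(c[150:250,230:410],None,fx=4.4,fy=4.4,interpolation=2))
E
```

```text
board z -0.0007597829817273918
blue ((0.5550020933151245, 0.015298396348953247), (0.1389126479625702, 0.3616880774497986), 8.229646682739258) 3255
lips ((0.55430668592453, 0.02089226245880127), (0.13978861272335052, 0.3635909855365753), 8.37475299835205)
bar 98 [0.55410036 0.01903288 0.12640594] ((0.5538773536682129, 0.018908128142356873), (0.06765482574701309, 0.00994105078279972), 8.454935073852539) [0.12265188 0.12631707 0.13099833]
cap 274 [ 0.56881382 -0.09460791  0.10571222] ((0.5692393183708191, -0.09614167362451553), 0.025364644825458527) [0.09809169 0.10597587 0.11197216]
board z -0.0005937813870447279
blue ((0.5581145882606506, 0.015403762459754944), (0.14052166044712067, 0.3596770167350769), 8.130009651184082) 1387
lips ((0.5559566020965576, 0.0219106525182724), (0.14427796006202698, 0.3629935383796692), 8.112260818481445)
bar 53 [0.55840564 0.01730435 0.12583991] ((0.5571764707565308, 0.017585191875696182), (0.0696956217288971, 0.00944641325622797), 9.28509521484375) [0.12192407 0.12593169 0.12951587]
cap 170 [ 0.57507082 -0.09537776  0.10553906] ((0.5725547671318054, -0.09485266357660294), 0.026557017117738724) [0.10034969 0.10533923 0.11052885]
```

View pics/crop1.png

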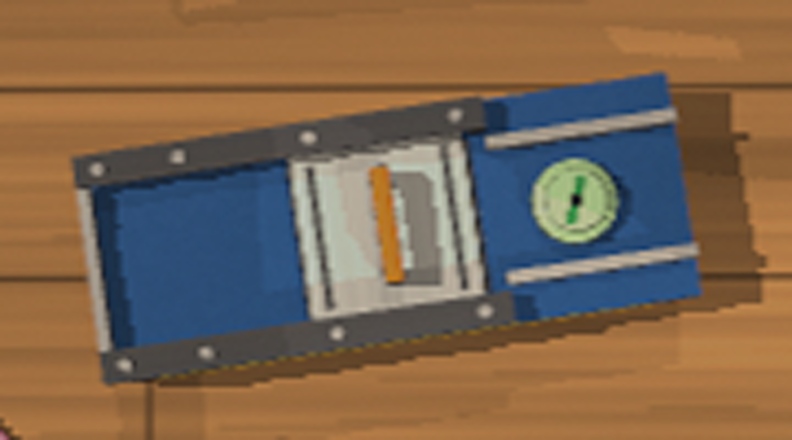

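The crop shows the aluminium hatch with its orange bar at crop (387,225), seated between the dark channels. The parking deck is to its left and the green cap at (575,200) is on the shelf to its right. This is the hatch meant: it is bare metal and in the well.

```bash
cat >> h.py <<'E'
from scipy.spatial.transform import Rotation as R
S=np.array([.556,.0183]);A=.1445
def go(o,x,y,z,yaw):
    """shift/turn (move units) to put grasp point at well x,y, height z, tool x at well-yaw"""
    c,s=np.cos(A),np.sin(A)
    t=np.array([S[0]+c*x-s*y,S[1]+s*x+c*y,z+.164])
    T=R.from_euler('z',A+yaw)*R.from_euler('x',np.pi)
    r=R.from_quat(o["tool_rot"])
    return np.round(r.inv().apply(t-o["position"])/.04,3),np.round((r.inv()*T).as_rotvec(),3)
def where(o):
    g=o["position"]+R.from_quat(o["tool_rot"]).apply([0,0,.164])
    d=g[:2]-S;c,s=np.cos(A),np.sin(A)
    return np.round([c*d[0]+s*d[1],-s*d[0]+c*d[1],g[2]],4)
E
python3 - <<'E'
from rig import *;from h import *
o=get_obs();print(go(o,0,0,.17,0),where(o))
E
```

```text
(array([ 12.954, -10.56 ,   1.772]), array([-0.002, -0.   ,  0.26 ])) [-0.392  -0.5413  0.2399]
```

Call:
move_arm([
  [[1.2, -1.0, 0, 0, 0, 0.03], [2.4, -1.95, 0, 0, 0, 0.06], [3.6, -2.93, 0, 0, 0, 0.1], [4.8, -3.9, 0, 0, 0, 0.13], [6.0, -4.9, 0, 0, 0, 0.16], [7.2, -5.87, 0, 0, 0, 0.19], [8.4, -6.85, 0, 0, 0, 0.22], [9.6, -7.8, 0, 0, 0, 0.26], [10.8, -8.8, 0.3, 0, 0, 0.26], [12.0, -9.8, 0.8, 0, 0, 0.26], [12.95, -10.56, 1.4, 0, 0, 0.26], [12.95, -10.56, 1.77, 0, 0, 0.26]],
], claw=0)

```text
time: 1.6
position: [0.5566, 0.021, 0.3324]
tool_rot: [0.997, 0.075, -0.0, -0.0]
ft_force: [-0.3, -0.5, -0.1]
grip_width: 0.0436
grip_force: 0.0
```

```bash
python3 - <<'E'
from rig import *;from h import *
o=get_obs();print(o["time"],where(o),go(o,0,0,.119,0),o["q"],o["grip_width"],o["ft_force"])
E
```

```text
1.6 [0.0008 0.0027 0.1684] (array([-0.023,  0.066,  1.235]), array([-0.001,  0.001,  0.006])) [-1.63010264e-01  5.33527697e-01  1.67474654e+00  6.25833958e-04
  9.34301414e-01  1.25710589e+00] 0.04359519256850701 [-0.34041083 -0.45872639 -0.12040221]
```

Call:
move_arm([
  [[0, 0, 0, 0, 0, 0], [0, 0, 0, 0, 0, 0], [0, 0, 0.5, 0, 0, 0], [0, 0, 1.0, 0, 0, 0], [0, 0, 1.22, 0, 0, 0], [0, 0, 1.22, 0, 0, 0], [0, 0, 1.22, 0, 0, 0]],
])

```text
time: 2.48
position: [0.5563, 0.0174, 0.286]
tool_rot: [0.997, 0.072, 0.001, 0.0]
ft_force: [0.7, -0.4, 0.4]
grip_width: 0.044
grip_force: 0.0
```

```bash
python3 - <<'E'
from rig import *;from h import *
o=get_obs();print(o["time"],where(o),go(o,0,0,.119,0),o["grip_width"],o["ft_force"])
c=camera("top");px=c["pixels"];cv2.imwrite("pics/crop2.png",cv2.resize(px[150:250,230:410],None,fx=4.4,fy=4.4))
E
```

```text
2.475 [ 0.0004 -0.001   0.122 ] (array([-0.004, -0.024,  0.075]), array([ 0.001, -0.002, -0.   ])) 0.04400578022701327 [ 0.6774491  -0.39942668  0.40159222]
```

View pics/crop2.png

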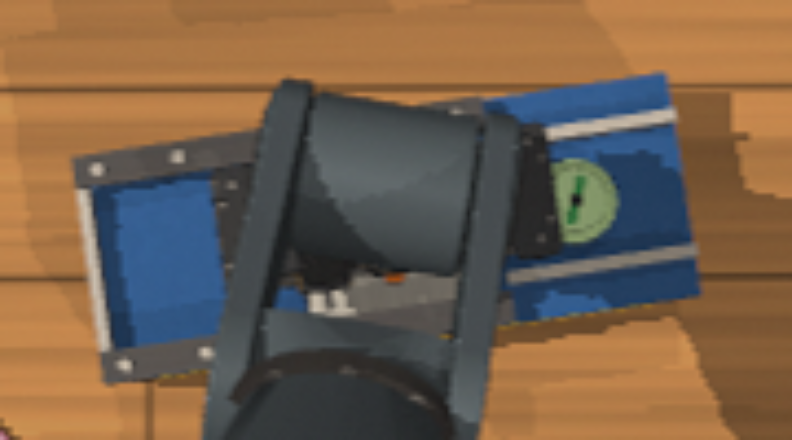

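The arm hides the hatch, but the bar glimpsed at crop (395,277) lies between the fingers. Closing on it.

Call:
move_arm([
  [[0, 0, 0.06, 0, 0, 0], [0, 0, 0.06, 0, 0, 0], [0, 0, 0.06, 0, 0, 0], [0, 0, 0.06, 0, 0, 0], [0, 0, 0.06, 0, 0, 0], [0, 0, 0.06, 0, 0, 0]],
], claw=1, squeeze=40)

```text
time: 3.28
position: [0.556, 0.0178, 0.2828]
tool_rot: [0.997, 0.072, 0.0, 0.0]
ft_force: [0.1, -0.7, -0.1]
grip_width: 0.0118
grip_force: 40.0
```

```bash
python3 - <<'E'
from rig import *;from h import *
o=get_obs();print(o["time"],where(o),o["grip_width"],o["grip_force"],o["ft_force"],o["moment"])
E
```

```text
3.275 [-0.     -0.0005  0.1188] 0.011770445473849924 39.999976214021444 [ 0.1123831  -0.72638707 -0.05737913] [-0.06173487  0.04768787 -0.01141412]
```

Gripped (11.8 mm wide). Lift 15 mm gently.

Call:
move_arm([
  [[0, 0, -0.1, 0, 0, 0], [0, 0, -0.2, 0, 0, 0], [0, 0, -0.3, 0, 0, 0], [0, 0, -0.38, 0, 0, 0], [0, 0, -0.38, 0, 0, 0], [0, 0, -0.38, 0, 0, 0]],
])

```text
time: 4.03
position: [0.5559, 0.0178, 0.2979]
tool_rot: [0.997, 0.072, -0.0, -0.0]
ft_force: [-0.3, 0.1, -4.0]
grip_width: 0.0115
grip_force: 40.0
```

```bash
python3 - <<'E'
from rig import *;from h import *
o=get_obs();print(o["time"],where(o),o["grip_width"],o["grip_force"],o["ft_force"],o["moment"],go(o,0,.115,.134,0))
E
```

```text
4.025 [-0.0002 -0.0004  0.1339] 0.011487093864971541 40.000000186264515 [-0.31194804  0.07956391 -4.02451678] [ 0.03261949  0.02718157 -0.0140389 ] (array([ 6.000e-03, -2.886e+00, -2.000e-03]), array([-0.,  0.,  0.]))
```

Call:
move_arm([
  [[0, -0.2, 0, 0, 0, 0], [0, -0.5, 0, 0, 0, 0], [0, -0.85, 0, 0, 0, 0], [0, -1.2, 0, 0, 0, 0], [0, -1.55, 0, 0, 0, 0], [0, -1.9, 0, 0, 0, 0], [0, -2.25, 0, 0, 0, 0], [0, -2.55, 0, 0, 0, 0], [0, -2.75, 0, 0, 0, 0], [0, -2.87, 0, 0, 0, 0], [0, -2.87, 0, 0, 0, 0], [0, -2.87, 0, 0, 0, 0]],
])

```text
time: 5.52
position: [0.5395, 0.1311, 0.298]
tool_rot: [0.997, 0.072, 0.0, 0.0]
ft_force: [0.5, 0.0, -3.8]
grip_width: 0.0116
grip_force: 40.0
```

```bash
python3 - <<'E'
from rig import *;from h import *
o=get_obs();print(o["time"],where(o),o["grip_width"],o["grip_force"],o["ft_force"],o["moment"],go(o,0,.115,.129,0))
E
```

```text
5.525 [-1.00e-04  1.14e-01  1.34e-01] 0.011591540221102817 39.9998028203845 [ 0.50566064  0.04473386 -3.79427645] [-0.02873629  0.00947498  0.02811795] (array([ 0.002, -0.025,  0.124]), array([ 0., -0., -0.]))
```

Slid 114 mm. Set it down on the deck (5 mm) and release.

Call:
move_arm([
  [[0, 0, 0.05, 0, 0, 0], [0, 0, 0.1, 0, 0, 0], [0, 0, 0.13, 0, 0, 0], [0, 0, 0.13, 0, 0, 0], [0, 0, 0.13, 0, 0, 0]],
])

```text
time: 6.15
position: [0.5394, 0.1314, 0.2928]
tool_rot: [0.997, 0.072, -0.0, 0.0]
ft_force: [-0.2, -0.9, -3.0]
grip_width: 0.0117
grip_force: 40.0
```

Call:
move_arm([
  [[0, 0, 0, 0, 0, 0], [0, 0, 0, 0, 0, 0], [0, 0, 0, 0, 0, 0], [0, 0, 0, 0, 0, 0], [0, 0, -0.5, 0, 0, 0], [0, 0, -1.3, 0, 0, 0], [0, 0, -2.0, 0, 0, 0], [0, 0, -2.0, 0, 0, 0], [0, 0, -2.0, 0, 0, 0]],
], claw=0)

```text
time: 7.28
position: [0.5389, 0.1314, 0.3721]
tool_rot: [0.997, 0.072, -0.001, -0.0]
ft_force: [-0.1, 0.3, -0.8]
grip_width: 0.0436
grip_force: 0.0
```

```bash
python3 - <<'E'
from rig import *;from h import *
o=get_obs();print(o["time"],where(o),o["grip_width"],o["ft_force"],go(o,0,-.185,.20,np.pi/2))
E
```

```text
7.275 [-0.0008  0.1144  0.2081] 0.043641422483432044 [-0.06277352  0.30537026 -0.82673866] (array([0.012, 7.484, 0.201]), array([-1.00e-03,  1.00e-03, -1.57e+00]))
```

Call:
move_arm([
  [[0, 0.6, 0, 0, 0, -0.17], [0, 1.3, 0, 0, 0, -0.34], [0, 2.1, 0, 0, 0, -0.51], [0, 2.9, 0, 0, 0, -0.68], [0, 3.7, 0, 0, 0, -0.85], [0, 4.5, 0, 0, 0, -1.02], [0, 5.3, 0, 0, 0, -1.19], [0, 6.1, 0, 0, 0, -1.36], [0, 6.8, 0, 0, 0, -1.52], [0, 7.35, 0, 0, 0, -1.57], [0, 7.35, 0, 0, 0, -1.57], [0, 7.35, 0, 0, 0, -1.57]],
], claw=0.43)

```text
time: 8.78
position: [0.5813, -0.1588, 0.3716]
tool_rot: [0.655, 0.756, -0.0, -0.001]
ft_force: [-0.7, 0.6, 0.1]
grip_width: 0.0248
grip_force: 0.0
```

```bash
python3 - <<'E'
from rig import *;from h import *
o=get_obs();print(o["time"],where(o),o["grip_width"],o["ft_force"],go(o,0,-.178,.109,np.pi/2))
c=camera("top");px=c["pixels"];cv2.imwrite("pics/crop3.png",cv2.resize(px[150:250,230:410],None,fx=4.4,fy=4.4))
W=cloud(c);hsv=cv2.cvtColor(px,cv2.COLOR_BGR2HSV).astype(int);H,Sa=hsv[...,0],hsv[...,1]
m=(H>5)&(H<22)&(Sa>150)&(W[...,2]>.11)&(W[...,2]<.15)&(W[...,0]>.45)
p=W[m];d=p[:,:2]-S;print("bar well",m.sum(),d.mean(0)@[np.cos(A),np.sin(A)],d.mean(0)@[-np.sin(A),np.cos(A)],np.median(p[:,2]))
E
```

```text
8.775 [-0.0008 -0.1785  0.2076] 0.024790613335001523 [-0.72071754  0.58897946  0.05923742] (array([0.017, 0.016, 2.465]), array([-0.002, -0.002, -0.001]))
bar well 115 -0.000482436887178679 0.1258808848743817 0.13641885866265238
```

View pics/crop3.png

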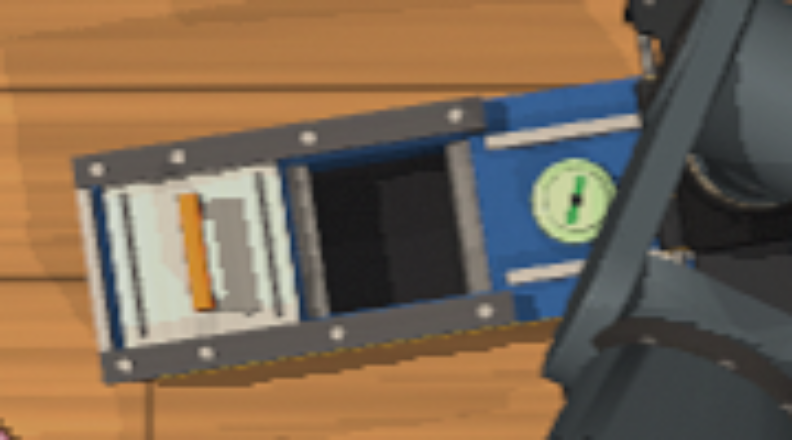

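The hatch is parked at crop (196,252), the well is open at (385,230), and the cap stands at (575,200). Next I descend behind the cap and push.

Call:
move_arm([
  [[0, 0, 0.8, 0, 0, 0], [0, 0, 1.6, 0, 0, 0], [0, 0, 2.2, 0, 0, 0], [0, 0, 2.48, 0, 0, 0], [0, 0, 2.48, 0, 0, 0], [0, 0, 2.48, 0, 0, 0], [0, 0, 2.48, 0, 0, 0]],
])

```text
time: 9.7
position: [0.5822, -0.1596, 0.2747]
tool_rot: [0.654, 0.756, 0.0, 0.001]
ft_force: [0.2, -0.2, 0.1]
grip_width: 0.0247
grip_force: 0.0
```

```bash
python3 - <<'E'
from rig import *;from h import *
o=get_obs();print(o["time"],where(o),o["grip_width"],o["ft_force"],go(o,0,-.045,.109,np.pi/2))
E
```

```text
9.7 [ 0.0006 -0.18    0.1107] 0.024721612781545926 [ 0.16914704 -0.20983031  0.05171678] (array([ 3.37 , -0.009,  0.038]), array([ 0.002,  0.001, -0.   ]))
```

Call:
move_arm([
  [[0.3, 0, 0.05, 0, 0, 0], [0.5, 0, 0.05, 0, 0, 0], [0.75, 0, 0.05, 0, 0, 0], [1.0, 0, 0.05, 0, 0, 0], [1.25, 0, 0.05, 0, 0, 0], [1.5, 0, 0.05, 0, 0, 0], [1.75, 0, 0.05, 0, 0, 0], [2.0, 0, 0.05, 0, 0, 0], [2.2, 0, 0.05, 0, 0, 0], [2.4, 0, 0.05, 0, 0, 0], [2.6, 0, 0.05, 0, 0, 0], [2.8, 0, 0.05, 0, 0, 0]],
])

```text
time: 11.2
position: [0.5656, -0.0481, 0.2715]
tool_rot: [0.654, 0.756, -0.0, -0.0]
ft_force: [0.5, 1.0, -0.2]
grip_width: 0.0248
grip_force: 0.0
```

Call:
move_arm([
  [[0.15, 0, 0, 0, 0, 0], [0.3, 0, 0, 0, 0, 0], [0.45, 0, 0, 0, 0, 0], [0.6, 0, 0, 0, 0, 0], [0.6, 0, 0, 0, 0, 0], [0.3, 0, -0.5, 0, 0, 0], [-0.3, 0, -1.5, 0, 0, 0], [-1.2, 0, -2.5, 0, 0, 0], [-2.4, 0, -2.5, 0, 0, 0], [-3.6, 0, -2.5, 0, 0, 0], [-3.6, 0, -2.5, 0, 0, 0]],
])

```text
time: 12.58
position: [0.5868, -0.195, 0.3718]
tool_rot: [0.656, 0.755, -0.0, 0.001]
ft_force: [-0.3, 0.6, 0.1]
grip_width: 0.0249
grip_force: 0.0
```

```bash
python3 - <<'E'
from rig import *;from h import *
o=get_obs();print(o["time"],where(o),o["ft_force"],go(o,0,.114,.2,0))
c=camera("top");px=c["pixels"];cv2.imwrite("pics/crop4.png",cv2.resize(px[150:250,230:410],None,fx=4.4,fy=4.4))
W=cloud(c);hsv=cv2.cvtColor(px,cv2.COLOR_BGR2HSV).astype(int);H,Sa,V=[hsv[...,i] for i in range(3)]
def rep(n,m):
    p=W[m];d=p[:,:2]-S;print(n,m.sum(),d.mean(0)@[np.cos(A),np.sin(A)],d.mean(0)@[-np.sin(A),np.cos(A)],np.percentile(p[:,2],[5,50,95]))
u=np.arange(640)[None]*np.ones((400,1));v=np.arange(400)[:,None]*np.ones((1,640));b=(u>240)&(u<400)&(v>160)&(v<240)
rep("bar",b&(H>5)&(H<22)&(Sa>150)&(W[...,2]>.12))
rep("green",b&(H>30)&(H<85)&(Sa>40)&(V>40)&(W[...,2]<.11))
E
```

```text
12.575 [ 0.     -0.2159  0.2078] [-0.31499427  0.63937086  0.09803749] (array([ 8.237, -0.035,  0.175]), array([0.003, 0.   , 1.566]))
bar 118 -0.00013437165606143556 0.10537158427703412 [0.13220842 0.13630782 0.14170765]
green 294 0.004484987792038705 0.013152455985680192 [0.00492799 0.0292377  0.03430539]
```

View pics/crop4.png

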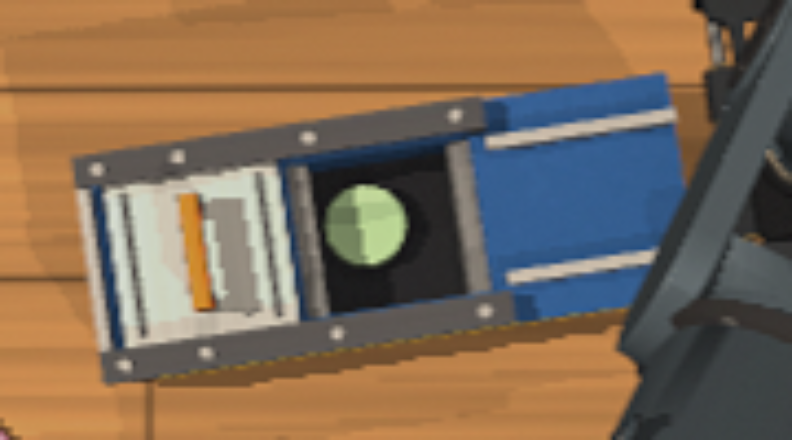

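The cap lies on the well floor at crop (366,225), turned over, with its top at about z 0.03. The hatch is still parked with its bar at (196,252). Back to the bar.

Call:
move_arm([
  [[0.6, 0, 0, 0, 0, 0.15], [1.4, 0, 0, 0, 0, 0.32], [2.2, 0, 0, 0, 0, 0.49], [3.1, 0, 0, 0, 0, 0.66], [4.0, 0, 0, 0, 0, 0.83], [4.9, 0, 0, 0, 0, 1.0], [5.8, 0, 0, 0, 0, 1.17], [6.7, 0, 0, 0, 0, 1.34], [7.6, 0, 0, 0, 0, 1.5], [8.23, -0.02, 0, 0, 0, 1.57], [8.23, -0.02, 0, 0, 0, 1.57], [8.23, -0.02, 0, 0, 0, 1.57]],
], claw=0)

```text
time: 14.12
position: [0.538, 0.1347, 0.3715]
tool_rot: [0.997, 0.073, -0.0, 0.0]
ft_force: [0.6, 0.6, -0.7]
grip_width: 0.0437
grip_force: 0.0
```

```bash
python3 - <<'E'
from rig import *;from h import *
o=get_obs();print(o["time"],where(o),o["grip_width"],o["q"][5],go(o,0,.1144,.129,0))
E
```

```text
14.125 [-0.0012  0.1177  0.2075] 0.04366409142618638 1.4682847728228192 (array([0.028, 0.084, 1.963]), array([0.   , 0.   , 0.002]))
```

Call:
move_arm([
  [[0.02, 0.06, 0, 0, 0, 0], [0.02, 0.06, 0.7, 0, 0, 0], [0.02, 0.06, 1.4, 0, 0, 0], [0.02, 0.06, 1.9, 0, 0, 0], [0.02, 0.06, 1.97, 0, 0, 0], [0.02, 0.06, 1.97, 0, 0, 0], [0.02, 0.06, 1.97, 0, 0, 0], [0.02, 0.06, 1.97, 0, 0, 0]],
])

```text
time: 15.12
position: [0.5398, 0.1322, 0.2936]
tool_rot: [0.997, 0.072, 0.001, 0.0]
ft_force: [0.4, 0.5, -0.3]
grip_width: 0.0432
grip_force: 0.0
```

```bash
python3 - <<'E'
from rig import *;from h import *
o=get_obs();print(o["time"],where(o),o["ft_force"],go(o,0,.1144,.129,0))
E
```

```text
15.125 [0.0006 0.115  0.1296] [ 0.35790799  0.52679331 -0.26040756] (array([-0.009,  0.017,  0.015]), array([ 0.   , -0.002,  0.   ]))
```

Call:
move_arm([
  [[0, 0, 0, 0, 0, 0], [0, 0, 0, 0, 0, 0], [0, 0, 0, 0, 0, 0], [0, 0, 0, 0, 0, 0], [0, 0, 0, 0, 0, 0], [0, 0, -0.07, 0, 0, 0], [0, 0, -0.13, 0, 0, 0], [0, 0, -0.13, 0, 0, 0], [0, 0, -0.13, 0, 0, 0]],
], claw=1, squeeze=40)

```text
time: 16.25
position: [0.5394, 0.1323, 0.2978]
tool_rot: [0.997, 0.072, -0.0, -0.0]
ft_force: [-0.2, 0.1, -4.3]
grip_width: 0.0116
grip_force: 40.0
```

```bash
python3 - <<'E'
from rig import *;from h import *
o=get_obs();print(o["time"],where(o),o["grip_width"],o["grip_force"],o["ft_force"],o["moment"],go(o,0,-.0005,.134,0))
E
```

```text
16.25 [-1.000e-04  1.152e-01  1.338e-01] 0.01159391160293369 40.00000258907676 [-0.21192336  0.14130456 -4.34905637] [-0.00026031  0.01304884 -0.00182956] (array([-0.   ,  2.891, -0.005]), array([-0.,  0.,  0.]))
```

Call:
move_arm([
  [[0, 0.2, 0, 0, 0, 0], [0, 0.5, 0, 0, 0, 0], [0, 0.85, 0, 0, 0, 0], [0, 1.2, 0, 0, 0, 0], [0, 1.55, 0, 0, 0, 0], [0, 1.9, 0, 0, 0, 0], [0, 2.25, 0, 0, 0, 0], [0, 2.55, 0, 0, 0, 0], [0, 2.77, 0, 0, 0, 0], [0, 2.89, 0, 0, 0, 0], [0, 2.89, 0, 0, 0, 0], [0, 2.89, 0, 0, 0, 0]],
])

```text
time: 17.75
position: [0.5561, 0.0182, 0.2979]
tool_rot: [0.997, 0.073, -0.0, -0.0]
ft_force: [1.2, 0.1, -3.6]
grip_width: 0.0113
grip_force: 40.0
```

```bash
python3 - <<'E'
from rig import *;from h import *
o=get_obs();print(o["time"],where(o),o["grip_width"],o["ft_force"],o["moment"],go(o,0,-.0005,.119,0))
E
```

```text
17.75 [ 0.000e+00 -1.000e-04  1.339e-01] 0.011349812338889452 [ 1.20956222  0.0772525  -3.6380762 ] [ 0.04063945 -0.02640927 -0.04234814] (array([-0.001,  0.01 ,  0.374]), array([-0.   ,  0.   ,  0.001]))
```

Call:
move_arm([
  [[0, 0, 0.08, 0, 0, 0], [0, 0, 0.16, 0, 0, 0], [0, 0, 0.24, 0, 0, 0], [0, 0, 0.32, 0, 0, 0], [0, 0, 0.38, 0, 0, 0], [0, 0, 0.38, 0, 0, 0], [0, 0, 0.38, 0, 0, 0], [0, 0, 0.38, 0, 0, 0]],
])

```text
time: 18.75
position: [0.5563, 0.0178, 0.2828]
tool_rot: [0.997, 0.072, 0.0, 0.0]
ft_force: [-0.2, 0.3, -4.0]
grip_width: 0.0116
grip_force: 40.0
```

```bash
python3 - <<'E'
from rig import *;from h import *
o=get_obs();print(o["time"],where(o),o["grip_width"],o["ft_force"],o["moment"])
E
```

```text
18.75 [ 0.0002 -0.0005  0.1188] 0.011577188899655866 [-0.2386849   0.25930813 -4.03019869] [-0.00968656 -0.02135446  0.03300239]
```

At seat height with the weight still carried. I'll lower a hair more, release, and retreat.

Call:
move_arm([
  [[0, 0, 0.02, 0, 0, 0], [0, 0, 0.04, 0, 0, 0], [0, 0, 0.04, 0, 0, 0], [0, 0, 0.04, 0, 0, 0]],
])

```text
time: 19.25
position: [0.5561, 0.0179, 0.2827]
tool_rot: [0.997, 0.072, 0.0, 0.0]
ft_force: [-2.5, 0.1, 7.4]
grip_width: 0.0115
grip_force: 40.0
```

Call:
move_arm([
  [[0, 0, 0, 0, 0, 0], [0, 0, 0, 0, 0, 0], [0, 0, 0, 0, 0, 0], [0, 0, 0, 0, 0, 0], [0, 0, -0.5, 0, 0, 0], [0, 0, -1.3, 0, 0, 0], [0, 0, -2.2, 0, 0, 0], [0, 1.0, -2.5, 0, 0, 0], [0, 2.4, -2.5, 0, 0, 0], [0, 3.9, -2.5, 0, 0, 0], [0, 5.4, -2.5, 0, 0, 0], [0, 6.5, -2.5, 0, 0, 0]],
], claw=0)

```text
time: 20.75
position: [0.5938, -0.2422, 0.3809]
tool_rot: [0.997, 0.072, 0.0, 0.0]
ft_force: [0.1, 1.4, -0.7]
grip_width: 0.0436
grip_force: 0.0
```

```bash
python3 - <<'E'
from rig import *;from h import *
o=get_obs();print(o["time"],where(o),o["ft_force"])
c=camera("top");px=c["pixels"];cv2.imwrite("pics/crop5.png",cv2.resize(px[90:310,150:510],None,fx=2.2,fy=2.2))
W=cloud(c);W0=cloud(np.load("top0.npz"))
c_,s_=np.cos(A),np.sin(A);d=W[...,:2]-S;x=d[...,0]*c_+d[...,1]*s_;y=-d[...,0]*s_+d[...,1]*c_
for n,m in {"+y":(y>.02)&(y<.045),"-y":(y<-.035)&(y>-.05)}.items():
  for k,a in {"-x":(x<-.01)&(x>-.04),"+x":(x>.01)&(x<.04)}.items():
    q=m&a;print(n,k,np.nanmedian(W[...,2][q]),np.nanmedian(W0[...,2][q]))
hsv=cv2.cvtColor(px,cv2.COLOR_BGR2HSV).astype(int);m=(hsv[...,0]>5)&(hsv[...,0]<22)&(hsv[...,1]>150)&(W[...,2]>.105)&(W[...,2]<.14)&(abs(x)<.05)&(abs(y)<.05)
print(m.sum(),x[m].mean(),y[m].mean(),np.median(W[...,2][m]))
E
```

```text
20.75 [-1.000e-04 -2.633e-01  2.169e-01] [ 0.0925105   1.35145058 -0.74670258]
+y -x 0.08427596611190008 0.08478542248807587
+y +x 0.08517824255770995 0.08467435137094757
-y -x 0.08564222017579778 0.08454378215732478
-y +x 0.08463750217004581 0.0842333640401425
101 -0.0018405015482911154 0.0014416217552684451 0.12673836478171388
```

View pics/crop5.png

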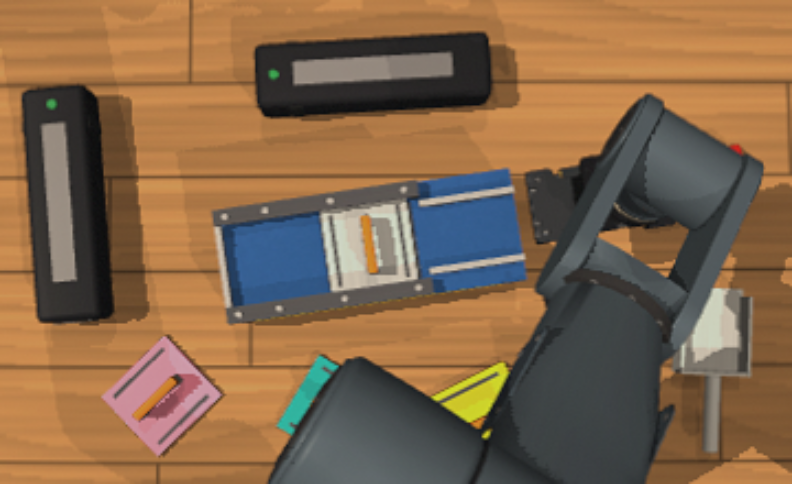

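The hatch is back in its seat with its bar at crop (370,245), the plate is level at 85 mm all round, and the packs and scoop have not moved. The tester is hidden by the arm, but nothing went near it.

```bash
python3 -c "
from rig import *
print(hand_in())"
```

```text
the job is handed in; nothing more can be done
None
```

The job is handed in at about 21 s: the cap is on the well floor (it turned over as it dropped in), the hatch is back flat and flush in its seat, and the packs, tester and scoop were not touched.

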